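Find and flag the loose sherd-press screw

TASK

Three small screw presses hold glued pottery sherds, and the clamp screw of exactly one of them is loose: try them by hand with a gentle clockwise twist to find the one that gives easily, leaving the tight ones as they are set, because shifting them would crack the sherds. Turn the loose screw on about 20 degrees clockwise to be sure of it, then stand the wooden flag pin fully home in the hole of that press and let go. Leave the pots and the brush around the work where they are.

Things in the scene. Friction and masses are not known exactly. Their poses are not given: they have to be found in the camera images.
- screw_a_handle (a point): Centre of the T-handle of one press's clamp screw, on the screw's upright axis, 81 mm above the table. The handle is an upright-sided dark steel bar 46 mm long (along this point's y axis), 12 mm thick (along its x axis) and 26 mm tall (68 to 94 mm above the table); pinch it across its 12 mm thickness from above. Below it are an 18 mm round neck and, the steel bridge (94 mm along x) with bolts and washer, nothing on it above 56 mm. The handle turns about the upright axis.
- screw_a (a joint): Angle of that clamp screw in rad: 0 at the start, growing when turned clockwise seen from above (tightening); Resistance is dry friction, the same both ways and at all angles: a loose screw gives at about 0.1 N m and turns on easily as far as 1.5 rad; a tight one holds until at least 0.5 N m. The screws look alike; which one is loose is only known by feel. Keep a trial twist below 0.3 N m.
- washer_a (a joint): Angle in rad, 0 at the start, of the 26 mm steel washer under that screw's neck, 52 to 56 mm above the table. A tight screw that is shifted drags its washer round with it; a loose one turns without it. It need not be touched.
- press_a_hole (a point): Centre of the mouth of that press's flag hole, in the top of its wooden block, 26 mm above the table: a round upright blind hole 15 mm wide and 20 mm deep, with a thin brass rim. The block is 160 mm long (y axis), 100 mm wide (x axis), fixed to the table; the hole is 55 mm from the block's centre towards +y, and the screw's axis is 80 mm from the hole towards -y.
- screw_b_handle (a point): Centre of the T-handle of one press's clamp screw, on the screw's upright axis, 81 mm above the table. The handle is an upright-sided dark steel bar 46 mm long (along this point's y axis), 12 mm thick (along its x axis) and 26 mm tall (68 to 94 mm above the table); pinch it across its 12 mm thickness from above. Below it are an 18 mm round neck and, the steel bridge (94 mm along x) with bolts and washer, nothing on it above 56 mm. The handle turns about the upright axis.
- screw_b (a joint): Angle of that clamp screw in rad: 0 at the start, growing when turned clockwise seen from above (tightening); Resistance is dry friction, the same both ways and at all angles: a loose screw gives at about 0.1 N m and turns on easily as far as 1.5 rad; a tight one holds until at least 0.5 N m. The screws look alike; which one is loose is only known by feel. Keep a trial twist below 0.3 N m.
- washer_b (a joint): Angle in rad, 0 at the start, of the 26 mm steel washer under that screw's neck, 52 to 56 mm above the table. A tight screw that is shifted drags its washer round with it; a loose one turns without it. It need not be touched.
- press_b_hole (a point): Centre of the mouth of that press's flag hole, in the top of its wooden block, 26 mm above the table: a round upright blind hole 15 mm wide and 20 mm deep, with a thin brass rim. The block is 160 mm long (y axis), 100 mm wide (x axis), fixed to the table; the hole is 55 mm from the block's centre towards +y, and the screw's axis is 80 mm from the hole towards -y.
- screw_c_handle (a point): Centre of the T-handle of one press's clamp screw, on the screw's upright axis, 81 mm above the table. The handle is an upright-sided dark steel bar 46 mm long (along this point's y axis), 12 mm thick (along its x axis) and 26 mm tall (68 to 94 mm above the table); pinch it across its 12 mm thickness from above. Below it are an 18 mm round neck and, the steel bridge (94 mm along x) with bolts and washer, nothing on it above 56 mm. The handle turns about the upright axis.
- screw_c (a joint): Angle of that clamp screw in rad: 0 at the start, growing when turned clockwise seen from above (tightening); Resistance is dry friction, the same both ways and at all angles: a loose screw gives at about 0.1 N m and turns on easily as far as 1.5 rad; a tight one holds until at least 0.5 N m. The screws look alike; which one is loose is only known by feel. Keep a trial twist below 0.3 N m.
- washer_c (a joint): Angle in rad, 0 at the start, of the 26 mm steel washer under that screw's neck, 52 to 56 mm above the table. A tight screw that is shifted drags its washer round with it; a loose one turns without it. It need not be touched.
- press_c_hole (a point): Centre of the mouth of that press's flag hole, in the top of its wooden block, 26 mm above the table: a round upright blind hole 15 mm wide and 20 mm deep, with a thin brass rim. The block is 160 mm long (y axis), 100 mm wide (x axis), fixed to the table; the hole is 55 mm from the block's centre towards +y, and the screw's axis is 80 mm from the hole towards -y.
- pin_head (a point): Centre of the round head of the loose turned wooden flag pin, 53 mm above its foot. Head 22 mm diameter, from 38 to 71 mm above the foot; below it a shaft 12 mm diameter, 38 mm long with chamfered foot. 30 g. It starts standing upright in its block; z axis up.
- pin_foot (a point): Centre of the pin's foot (its lower end), z axis up along the pin. Standing in the holder it is 10 mm above the table; fully home in a press's hole it is 6 mm above the table.
- pin_block: The pin's holder: a square wooden block 70 x 70 mm, 30 mm tall, fixed, with a 15 mm hole 20 mm deep in the middle of its top; origin under its centre.
- small_pot: Bystander: small round clay pot, 70 mm diameter, 75 mm tall; origin under its centre.
- bowl: Bystander: small open clay bowl, 90 mm diameter, 40 mm tall; origin under its centre.
- brush: Bystander: a brush lying on the table; origin on its underside.
Things that resemble listed ones, but are neither listed nor needed, are in the scene too. Leave any blue look-alike of the part that bears screw_b_handle alone. Leave any purple look-alike of the part that bears screw_a_handle alone.

How it is judged:
By the outcome, as a careful person would: the job done as asked, in the order asked, and still so for the second after the job is handed in, with the robot touching nothing.
It also fails if it takes over 67 s, if anything falls off the work surface, if the arm or the gripper's body presses on something with over 40 N, if the wrist force passes 120 N, or if a joint passes its speed limit or range.

ROBOT

A 6-joint arm with a two-finger parallel gripper is mounted at the origin on the work surface. World frame = base frame: x ahead of the robot, y to its left, z up, the work surface at z = 0. Lengths are in m, angles in rad, forces in N, time in s.
With the tool pointing down it reaches from about 0.25 to 0.725 m from the base axis. Payload 4 kg.
Tool frame: the origin (TCP) lies midway between the tips of the shut fingers; the grasp point (between the pads) lies bot.tcp_to_grasp behind it (bot.tcp_to_grasp is the distance from the TCP to the grasp point, in m); z points along the fingers, y is the line along which they close (so a half turn about z gives the same grasp; the last joint's range is limited). The gripper opens to 85 mm and grips with 20 to 120 N. Pads are 22 mm wide; open, the fingers measure 114 mm over their backs; the gripper's body (76 mm by 85 mm) begins 54 mm behind the grasp point. The pads swing forward as they close: fully open they stand 13 mm farther back than shut.
Start: joints at [1.236, 0.241, 0.005, 1.335, 0, 1.571], TCP at [0.164, 0.472, 0.231] pointing down, gripper open.
Joint ranges: [-2.72, 2.72], [-1.05, 1.87], [-1.09, 1.28], [-1.99, 2.15], [-1.42, 1.44], [-3.14, 3.14]. Speed limits (rad/s): [2.79, 2.79, 3.14, 3.14, 3.14, 3.14].

INTERFACE

Orientations are given as a unit quaternion [x, y, z, w].
In Python, from workcell import readout, camera, bot gives the robot as it stands. The module is installed in compiled form; this text tells all that it offers.
- The arm moves only by the tool jog_arm, never from a script. Its argument "motion" is a list of rows, each an object of numbers: "x", "y", "z": the shift along the tool's x, y, z in mm; "spin": the turn about the tool's z in degrees; "fingers": the closure, from -1 (fully open) to 1 (shut). A call has 1 to 8 rows; each row is the pose to reach, as a shift and turn from the pose commanded when the call began, along the tool's axes at that moment; what a row does not reach only later rows make up. A row lasts 1/8 s, in which the tool goes at most 62.5 mm and 10.7 degrees, less where a joint would pass 70% of its speed; a pose out of reach is approached as far as the arm can. A call with a gripper value outside its range is refused whole. The fingers move at their own pace and stop on an object; the grip force is fixed at half the most. Time passes only in rows, so rows that repeat a pose let the fingers close. It gives the time, the measured TCP pose, the force, the opening and the grip force at its end, in the units of the state.
- readout.get_obs(): the state, without advancing time (a new reading comes with each control period).
- camera(name): name is "scene" or "top" or "wrist"; returns a dict with "pixels" (384x512x3 uint8, red, green, blue), "K" (3x3 intrinsics, pixels), "rvec" (rotation vector, rad) and "tvec" (3), from world to camera coordinates, as OpenCV has them. Camera axes: x right, y down, z forward; pixel columns grow to the right and rows downward; lengths in m; the calibration is good to about 2 mm. The wrist camera is an equidistant fisheye: a pixel r from the principal point sees the ray r / f radians off the axis. A picture is of the moment at which its call begins. There is no depth.
- bot.job_done(): hands the job in; it is judged then, once.
The state is a dict: "clock": time; "joint_pos": joint angles; "joint_vel": joint speeds; "tau": joint torques, N m; "eef_pos": TCP position; "tool_rot": TCP orientation; "ft_force": force on the tool from outside, world axes, zero at the start; "ft_torque": the same for the moment, N m; "grip_width": finger opening in m; "grasp_force": force on a finger pad.
Only numpy, scipy, OpenCV 4.12 (cv2) and the standard library are available. Lean on these libraries where they do the work, as an engineer would, in place of code of your own. Each camera call takes 0.05 s, during which the arm holds its last target. There are 200 camera calls.

## Working session

There is one attempt and no reset: what is moved stays moved. The work goes in short steps, Python scripts to look and compute and a tool call to move; the robot and the scene stay as the last step left them, time stands still between calls to the robot, and variables do not carry over. Pictures are saved under pics/ and viewed, at most 10 in all, crops included, and the job is handed in when it is done.

Besides the shell and the picture viewer there is one more tool, called after "Emit:" as name(argument=value, ...), one argument or row to a line, values as JSON. jog_arm: Moves the arm, as the interface text tells. Its arguments: {"type":"object","properties":{"motion":{"type":"array"}},"required":["motion"]}

```bash
mkdir -p pics
python3 - <<'E'
from workcell import readout, camera, bot
import cv2,pickle
d={}
for n in("scene","top"):
    c=camera(n); d[n]=c; cv2.imwrite(f"pics/{n}0.png",cv2.resize(c["pixels"][:,:,::-1],(800,600),interpolation=cv2.INTER_CUBIC))
    print(n,c["K"].tolist(),c["rvec"],c["tvec"])
pickle.dump(d,open("d.pkl","wb"))
print(readout.get_obs(),bot.tcp_to_grasp)
E
```

```text
scene [[360.4783975688758, 0.0, 258.09617816869854], [0.0, 360.4783975688758, 191.341490437062], [0.0, 0.0, 1.0]] [ 1.57290179  1.77017343 -0.87751929] [ 0.1018145  -0.28736128  1.59688541]
top [[447.2814331306613, 0.0, 250.41097497765978], [0.0, 447.2814331306613, 189.65501275866555], [0.0, 0.0, 1.0]] [ 2.15457269 -2.16010651  0.14350186] [-0.03947044  0.61888026  1.34005687]
{'clock': 0.1, 'joint_pos': array([1.23597721e+00, 2.41352959e-01, 3.87205166e-03, 1.33520193e+00,
       9.37199637e-06, 1.57080307e+00]), 'joint_vel': array([-0.0005871 , -0.00060464,  0.00218941,  0.0016501 , -0.00047296,
       -0.00064663]), 'tau': array([ 8.86614362e-04, -3.73138189e+01,  2.53010309e+01,  1.08591240e-02,
        1.23575146e-04,  1.14022146e-06]), 'eef_pos': array([0.16411238, 0.47170666, 0.23049933]), 'tool_rot': array([ 1.66631938e-01,  9.86018716e-01, -9.29290328e-04, -1.61791129e-04]), 'ft_force': array([-0.00496334, -0.13108402,  0.34614329]), 'ft_torque': array([ 0.02949686,  0.05189075, -0.04528158]), 'grasp_force': 0.0, 'grip_width': 0.08530438823530605} 0.0187
```

View pics/top0.png

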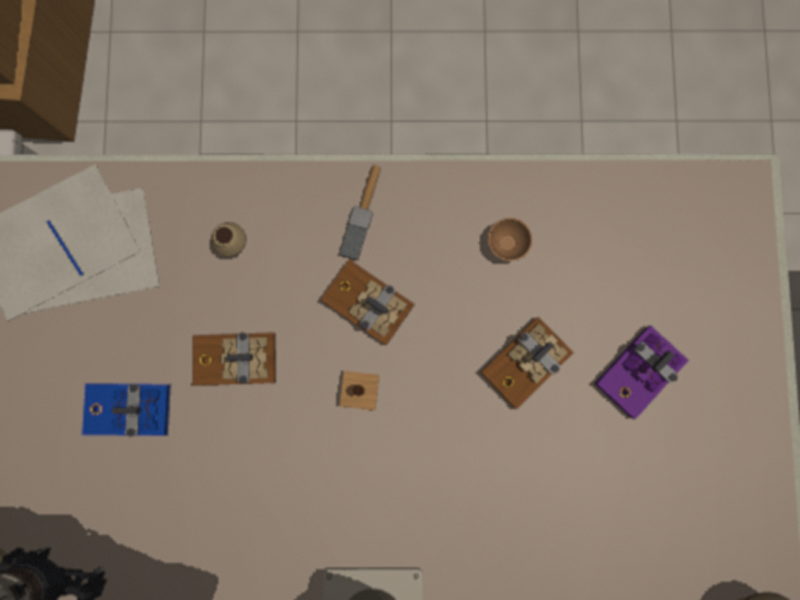

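View pics/scene0.png

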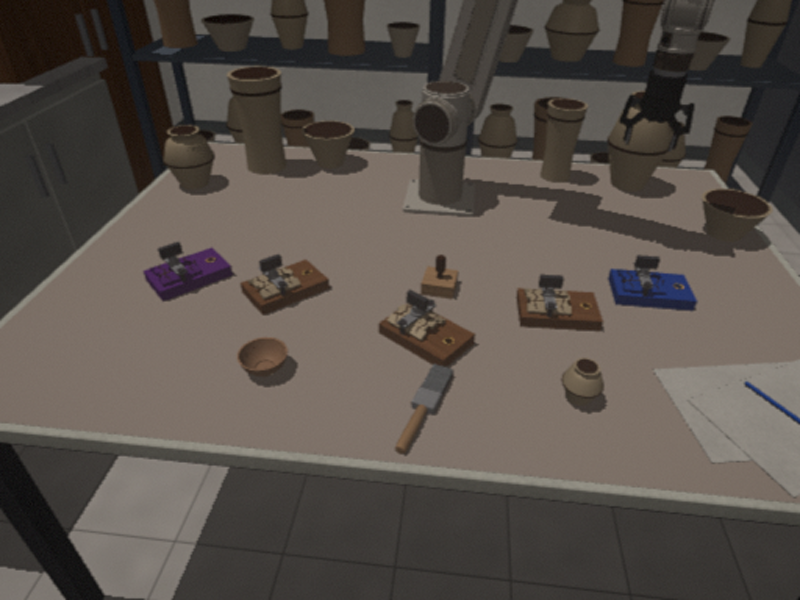

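The top view (800 px scale) shows three wooden presses at (234,358), (367,302) and (526,362). The look-alikes are blue at (126,410) and purple at (641,372), and I'll leave both alone. The pin stands in its block at (358,391), with the brush at (360,212), the pot at (228,239) and the bowl at (509,240). I'll measure the three wooden presses and the pin, then check them in a crop.

```bash
cat > h.py <<'E'
import numpy as np,cv2
def ray(c,uv):
    R=cv2.Rodrigues(c["rvec"])[0]; o=-R.T@c["tvec"]
    d=np.c_[(np.asarray(uv,float)-c["K"][:2,2])/c["K"][0,0],np.ones(len(uv))]@R
    return o,d
def plane(c,uv,z):
    o,d=ray(c,uv); return (o+d*((z-o[2])/d[:,2])[:,None])[:,:2]
def proj(c,p): return cv2.projectPoints(np.asarray(p,float),c["rvec"],c["tvec"],c["K"],None)[0][:,0]
E
python3 - <<'E'
import pickle; from h import *
c=pickle.load(open("d.pkl","rb"))["top"]; im=c["pixels"]; hsv=cv2.cvtColor(im,cv2.COLOR_RGB2HSV)
out=[]
for n,(u,v),r in(("L",(234,358),32),("M",(367,302),34),("R",(526,362),34),("P",(358,391),20)):
    u,v=int(u*.64),int(v*.64)
    s=(slice(v-r,v+r),slice(u-r,u+r))
    h=hsv[s].astype(int); p=im[s]
    if n!="P":
        # wood block: saturated brown; hull
        m=((h[...,1]>110)&(h[...,0]<25)).astype(np.uint8)
        cs=np.argwhere(m)[:,::-1].astype(np.float32)
        k,l,st,ce=cv2.connectedComponentsWithStats(m)
        pts=np.argwhere(np.isin(l,[i for i in range(1,k) if st[i,4]>15]))[:,::-1]+[u-r,v-r]
        w=plane(c,pts,0.026)
        rect=cv2.minAreaRect((w*1000).astype(np.float32)); print(n,"block",rect)
        br=(h[...,1]>120)&(h[...,0]>15)&(h[...,0]<30)&(h[...,2]>110)
        d=(h[...,2]<75)&(h[...,1]<90)
        dp=np.argwhere(d)[:,::-1]+[u-r,v-r]
        wd=plane(c,dp,0.094)*1000
        print(" dark n",len(dp),wd.mean(0),cv2.minAreaRect(wd.astype(np.float32)), dp.mean(0))
    out.append(cv2.resize(p[:,:,::-1],(380,290) if 0 else (290,290),interpolation=cv2.INTER_NEAREST))
cv2.imwrite("pics/crop1.png",np.vstack([np.hstack(out[:2]),np.hstack(out[2:])]))
E
```

```text
L block ((498.83306884765625, 270.9842224121094), (97.25739288330078, 159.13604736328125), 1.0700912475585938)
 dark n 96 [495.26155757 243.81965171] ((497.61639404296875, 245.082275390625), (45.6533088684082, 86.80552673339844), 77.15997314453125) [153.27083333 229.38541667]
M block ((610.7564697265625, 8.151077270507812), (159.34976196289062, 100.38398742675781), 54.894012451171875)
 dark n 134 [594.18339388  -2.97508863] ((626.3219604492188, 0.3763275146484375), (148.3438262939453, 79.57095336914062), 10.257444381713867) [237.64179104 195.61940299]
R block ((490.1475524902344, -306.15447998046875), (98.71309661865234, 159.25425720214844), 43.826011657714844)
 dark n 178 [ 500.10099458 -293.36063616] ((480.6379699707031, -283.65606689453125), (97.7181396484375, 137.10836791992188), 42.0092887878418) [336.59550562 227.25280899]
```

View pics/crop1.png

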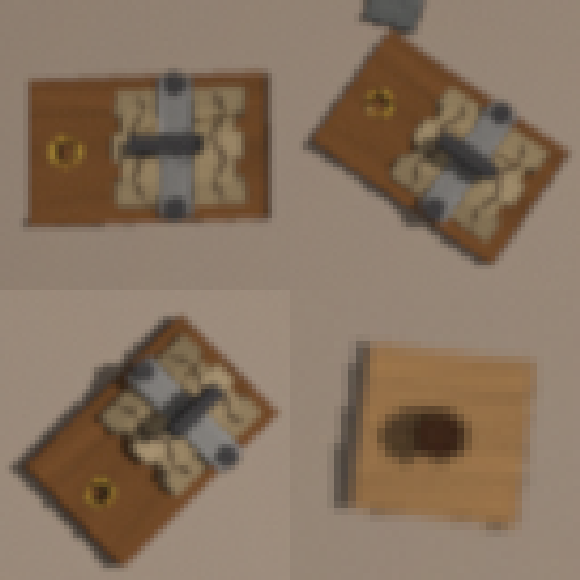

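Emit:
jog_arm(
  motion=[
    {"x": -56,"y": -15,"z": 0,"spin": 10,"fingers": 0.2},
    {"x": -112,"y": -30,"z": 0,"spin": 20,"fingers": 0.2},
    {"x": -168,"y": -44,"z": 0,"spin": 30,"fingers": 0.2},
    {"x": -224,"y": -59,"z": 10,"spin": 40,"fingers": 0.2},
    {"x": -280,"y": -74,"z": 20,"spin": 50,"fingers": 0.2},
    {"x": -336,"y": -89,"z": 30,"spin": 60,"fingers": 0.2},
    {"x": -391,"y": -103,"z": 30,"spin": 69.7,"fingers": 0.2},
    {"x": -391,"y": -103,"z": 30,"spin": 69.7,"fingers": 0.2},
  ],
)

```text
clock: 1.1
eef_pos: [0.5022, 0.2437, 0.2001]
tool_rot: [0.702, 0.712, -0.001, 0.0]
ft_force: [0.5, -0.1, -0.6]
grip_width: 0.034
grasp_force: 0.0
```

Run:
```python
from workcell import readout, camera, bot
import cv2,pickle,numpy as np
c=camera("wrist"); pickle.dump(c,open("w1.pkl","wb"))
cv2.imwrite("pics/w1.png",cv2.resize(c["pixels"][:,:,::-1],(800,600),interpolation=cv2.INTER_CUBIC))
o=readout.get_obs(); print({k:np.round(o[k],4) for k in("clock","eef_pos","tool_rot","ft_force","ft_torque","grip_width","joint_pos")})
print(c["K"],c["rvec"],c["tvec"])
```

```text
{'clock': np.float64(1.15), 'eef_pos': array([0.5005, 0.245 , 0.2002]), 'tool_rot': array([ 7.012e-01,  7.130e-01, -9.000e-04, -5.000e-04]), 'ft_force': array([ 0.6131,  1.1026, -0.5974]), 'ft_torque': array([ 0.0404,  0.0395, -0.0005]), 'grip_width': np.float64(0.0339), 'joint_pos': array([4.5500e-01, 3.6990e-01, 1.0310e-01, 1.3059e+00, 3.0000e-04,
       2.0091e+00])}
[[297.31863964   0.         250.2111804 ]
 [  0.         297.31863964 189.86213306]
 [  0.           0.           1.        ]] [-2.82749996e+00 -2.09167531e-02 -2.01789807e-03] [-0.50601343  0.19402439  0.4235265 ]
```

View pics/w1.png

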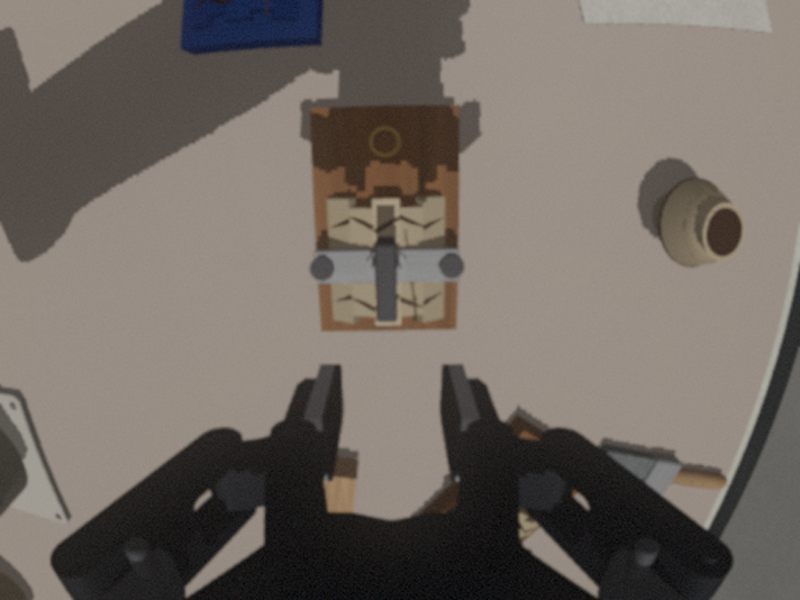

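The wrist view shows the wooden press with its bar upright at about (386,285), almost centred between the fingers. The pot is well clear at (700,225).

```bash
cat >> h.py <<'E'
def wplane(c,uv,z):
    q=(np.asarray(uv,float)-c["K"][:2,2])/c["K"][0,0]; t=np.linalg.norm(q,axis=1)
    d=np.c_[q*(np.sin(t)/t)[:,None],np.cos(t)]
    R=cv2.Rodrigues(c["rvec"])[0]; o=-R.T@c["tvec"]; d=d@R
    return (o+d*((z-o[2])/d[:,2])[:,None])[:,:2]
def wproj(c,p):
    return cv2.fisheye.distortPoints((lambda q:(q[:,:2]/q[:,2:])[None])(np.asarray(p,float)@cv2.Rodrigues(c["rvec"])[0].T+c["tvec"]),c["K"],np.zeros(4))[0]
def rectify(c,cx,cy,yaw,z,half=40,s=6):
    "image of plane z around (cx,cy) mm; rows run along press -y, columns along press x; s px/mm"
    n=2*half*s; j,i=np.meshgrid(np.arange(n),np.arange(n)); a=(j/s-half); b=(half-i/s)
    X=cx+a*np.cos(yaw)-b*np.sin(yaw); Y=cy+a*np.sin(yaw)+b*np.cos(yaw)
    uv=wproj(c,np.c_[X.ravel(),Y.ravel(),np.full(n*n,z*1000)]/1000).reshape(n,n,2).astype(np.float32)
    return cv2.remap(c["pixels"],uv[...,0],uv[...,1],cv2.INTER_LINEAR)
E
python3 - <<'E'
import pickle; from h import *
c=pickle.load(open("w1.pkl","rb"))
r=rectify(c,499.3,246,np.radians(1.07),.094)
cv2.imwrite("pics/r1.png",r[:,:,::-1])
E
```

```text
(no output)
```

View pics/r1.png

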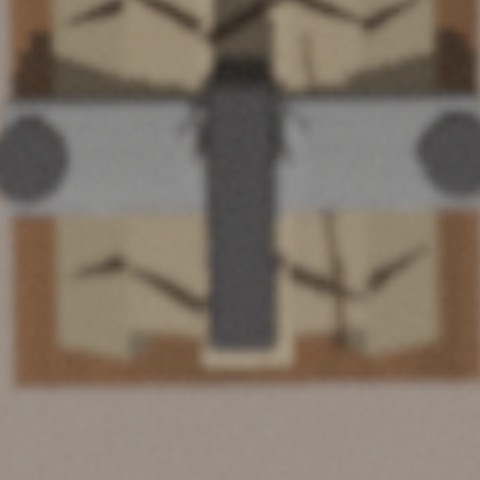

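```bash
cat >> h.py <<'E'
def bar(c,cx,cy,yawdeg):
    "centre (mm) and yaw (deg of press x axis) of the handle top face, by the dark mask on the rectified plane"
    yaw=np.radians(yawdeg); r=rectify(c,cx,cy,yaw,.094)
    h=cv2.cvtColor(r,cv2.COLOR_RGB2HSV); m=((h[...,2]<105)&(h[...,1]<70)).astype(np.uint8)
    m=cv2.morphologyEx(m,cv2.MORPH_OPEN,np.ones((45,45),np.uint8))
    k,l,st,ce=cv2.connectedComponentsWithStats(m)
    i=1+min(range(k-1),key=lambda i:np.hypot(*(ce[i+1]-240))); p=np.argwhere(l==i)[:,::-1].astype(np.float32)
    rows=[(y,p[p[:,1]==y,0].min(),p[p[:,1]==y,0].max()) for y in np.unique(p[:,1])]; rows=np.array(rows); n=len(rows); q=rows[n//5:-n//5]
    sl=[np.polyfit(q[:,0],q[:,j],1)[0] for j in(1,2)]
    (u,v),wh,an=cv2.minAreaRect(p); u=(q[:,1]+q[:,2]).mean()/2; v=(rows[0,0]+rows[-1,0])/2
    a,b=u/6-40,40-v/6
    X=cx+a*np.cos(yaw)-b*np.sin(yaw); Y=cy+a*np.sin(yaw)+b*np.cos(yaw)
    print("bar centre",np.round([X,Y],1),"off",round(a,2),round(b,2),"edge slopes deg (cw from above + of top)",np.round(np.degrees(np.arctan(sl)),2),"size",np.round(np.array(wh)/6,1),"width",((q[:,2]-q[:,1]).mean()+1)/6)
    return r,m
def state():
    from workcell import readout
    o=readout.get_obs(); from scipy.spatial.transform import Rotation as R
    M=R.from_quat(o["tool_rot"]).as_matrix(); print("t",o["clock"],"p",np.round(o["eef_pos"]*1000,2),"yaw_y",round(float(np.degrees(np.arctan2(M[1,1],M[0,1]))),2),"z",np.round(M[:,2],4),"F",np.round(o["ft_force"],2),"T",np.round(o["ft_torque"],3),"w",round(o["grip_width"]*1000,2),"gf",o["grasp_force"],"j",np.round(o["joint_pos"],3))
    return o,M
E
python3 - <<'E'
from h import *; from workcell import camera
state(); c=camera("wrist"); c=camera("wrist"); state()
r,m=bar(c,499.3,246,1.07)
bar(c,499.5,249,1.07)
E
```

```text
t 1.15 p [500.48 244.98 200.24] yaw_y 0.96 z [-1.9e-03 -6.0e-04 -1.0e+00] F [ 0.61  1.1  -0.6 ] T [ 0.04  0.04 -0.  ] w 33.94 gf 0.0 j [0.455 0.37  0.103 1.306 0.    2.009]
t 1.25 p [498.93 246.56 200.78] yaw_y 1.17 z [-1.6e-03 -3.0e-04 -1.0e+00] F [-0.41 -0.49 -0.59] T [ 0.061 -0.003  0.052] w 34.12 gf 0.0 j [0.459 0.368 0.102 1.306 0.    2.009]
bar centre [499.3 253.3] off 0.15 7.33 edge slopes deg (cw from above + of top) [ 4.59 -3.37] size [50.  13.7] width 11.940742
bar centre [499.3 252.7] off -0.14 3.75 edge slopes deg (cw from above + of top) [ 4.52 -3.37] size [48.8 13.7] width 11.858757
```

```bash
cat >> h.py <<'E'
def bar2(c,cx,cy,yawdeg,b0=-14,b1=4):
    "fit left/right edges of the bar by steepest gradient, rows b0..b1 mm; near end likewise"
    yaw=np.radians(yawdeg); g=cv2.GaussianBlur(cv2.cvtColor(rectify(c,cx,cy,yaw,.094),cv2.COLOR_RGB2GRAY),(0,0),3).astype(float)
    gx=np.gradient(g,axis=1); gy=np.gradient(g,axis=0); L=[];Rr=[];ys=range(int((40-b1)*6),int((40-b0)*6),3)
    for y in ys:
        L.append(180+np.argmin(gx[y,180:240])); Rr.append(240+np.argmax(gx[y,240:300]))
    f=[]
    for e in(L,Rr):
        k=np.array(ys); e=np.array(e,float); w=np.abs(e-np.median(e))<5; f.append(np.polyfit(k[w]-240,e[w],1))
    f=np.array(f); a=f[:,1].mean()/6-40; ne=270+np.argmax(gy[270:420,int(f[:,1].mean())])
    b=40-ne/6+23
    X=cx+a*np.cos(yaw)-b*np.sin(yaw); Y=cy+a*np.sin(yaw)+b*np.cos(yaw)
    print("bar2",np.round([X,Y],1),"off",round(a,2),round(b,2),"press-x yaw",np.round(yawdeg+np.degrees(np.arctan(f[:,0])),2),"width",np.diff(f[:,1])/6)
E
python3 - <<'E'
from h import *; from workcell import camera; import pickle
c=camera("wrist"); pickle.dump(c,open("w2.pkl","wb"))
bar2(c,499.3,246,1.07); bar2(c,499.3,249,1.07)
h=cv2.cvtColor(c["pixels"],cv2.COLOR_RGB2HSV).astype(int)
print(wplane(c,[(384*.64,141*.64)],.026)*1000)
# hole by brass-coloured ring
s=h[70:110,225:268]; m=(s[...,0]>18)&(s[...,0]<32)&(s[...,1]>120)
p=np.argwhere(m)[:,::-1]+[225,70]; print(len(p), wplane(c,[(p.min(0)+p.max(0))/2.],.026)*1000,p.min(0),p.max(0))
E
```

```text
bar2 [499.1 251.2] off -0.11 5.17 press-x yaw [1.83 1.88] width [11.33170658]
bar2 [499.1 251.2] off -0.19 2.17 press-x yaw [2.44 1.36] width [11.39466973]
[[492.53236067 332.26436223]]
21 [[496.51217631 329.39653097]] [241  85] [258 101]
```

Emit:
jog_arm(
  motion=[
    {"x": 2,"y": 0,"z": 40,"spin": -0.7,"fingers": 0.3},
    {"x": 3,"y": 0,"z": 75,"spin": -0.7,"fingers": 0.3},
    {"x": 3,"y": 0,"z": 75,"spin": -0.7,"fingers": 0.3},
  ],
)

```text
clock: 1.68
eef_pos: [0.4962, 0.2496, 0.1238]
tool_rot: [0.695, 0.719, -0.003, -0.001]
ft_force: [0.2, -0.8, 1.1]
grip_width: 0.0296
grasp_force: 0.0
```

Run:
```python
from h import *; from workcell import camera; import pickle
c=camera("wrist");c=camera("wrist"); state(); pickle.dump(c,open("w2.pkl","wb"))
R=cv2.Rodrigues(c["rvec"])[0]; print("cam",-R.T@c["tvec"])
bar2(c,499.3,249,1.8); bar2(c,499.3,249,1.8,-16,16)
r=rectify(c,499.3,249,np.radians(1.8),.094)
w=cv2.resize(c["pixels"],(480,360))
cv2.imwrite("pics/r2.png",np.hstack([r[:400],np.vstack([w,np.zeros((40,480,3),np.uint8)])])[:,:790,::-1])
```

```text
t 1.775 p [499.26 250.5  127.34] yaw_y 1.93 z [ 6.e-04  4.e-04 -1.e+00] F [-0.37 -0.13  1.02] T [-0.005  0.062  0.05 ] w 29.87 gf 0.0 j [ 0.465  0.419 -0.02   1.131  0.     2.002]
cam [0.49590759 0.32910266 0.26829156]
bar2 [499.2 250.8] off -0.03 1.83 press-x yaw [1.88 1.74] width [11.56887336]
bar2 [499.2 250.8] off -0.07 1.83 press-x yaw [2.29 1.87] width [11.56406803]
```

View pics/r2.png

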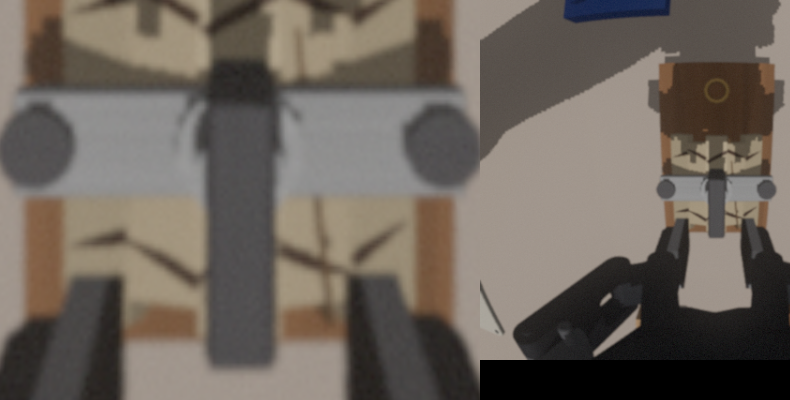

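Emit:
jog_arm(
  motion=[
    {"x": 0,"y": 0,"z": 25,"spin": 0,"fingers": 0.5},
    {"x": 0,"y": 0,"z": 45,"spin": 0,"fingers": 0.5},
    {"x": 0,"y": 0,"z": 51,"spin": 0,"fingers": 0.6},
    {"x": 0,"y": 0,"z": 51,"spin": 0,"fingers": 0.66},
    {"x": 0,"y": 0,"z": 51,"spin": 0,"fingers": 0.66},
  ],
)

```text
clock: 2.4
eef_pos: [0.5002, 0.25, 0.0767]
tool_rot: [0.696, 0.718, 0.001, 0.0]
ft_force: [-0.2, -0.3, -0.3]
grip_width: 0.0143
grasp_force: 0.5
```

```bash
python3 -c "from h import *;state()"
```

```text
t 2.4 p [500.23 250.01  76.66] yaw_y 1.83 z [ 0.0015  0.0011 -1.    ] F [-0.18 -0.26 -0.32] T [ 0.007  0.189 -0.02 ] w 14.27 gf 0.450064055621624 j [ 0.463  0.466 -0.09   1.013  0.     2.002]
```

Emit:
jog_arm(
  motion=[
    {"x": 0,"y": 0,"z": 0,"spin": 0,"fingers": 0.69},
    {"x": 0,"y": 0,"z": 0,"spin": 0,"fingers": 0.69},
  ],
)

```text
clock: 2.65
eef_pos: [0.4996, 0.2497, 0.0759]
tool_rot: [0.696, 0.718, 0.0, -0.0]
ft_force: [-1.7, -1.0, 1.1]
grip_width: 0.0136
grasp_force: 1.1
```

```bash
python3 -c "from h import *;state()"
```

```text
t 2.65 p [499.63 249.68  75.86] yaw_y 1.83 z [ 2.e-04  5.e-04 -1.e+00] F [-1.67 -1.05  1.05] T [ 0.099  0.489 -0.022] w 13.56 gf 1.118096485733986 j [ 0.463  0.467 -0.091  1.012  0.     2.002]
```

Emit:
jog_arm(
  motion=[
    {"x": 0,"y": -0.5,"z": 0,"spin": 1,"fingers": 0.7},
    {"x": 0,"y": -0.5,"z": 0,"spin": 2,"fingers": 0.7},
    {"x": 0,"y": -0.5,"z": 0,"spin": 2,"fingers": 0.7},
  ],
)

```text
clock: 3.02
eef_pos: [0.4991, 0.2494, 0.0753]
tool_rot: [0.708, 0.706, -0.0, -0.0]
ft_force: [-1.7, 0.1, 2.5]
grip_width: 0.0126
grasp_force: 1.1
```

```bash
python3 -c "from h import *;state()"
```

```text
t 3.025 p [499.1  249.38  75.28] yaw_y -0.2 z [-2.e-04 -2.e-04 -1.e+00] F [-1.72  0.1   2.54] T [0.02  0.501 0.013] w 12.61 gf 1.1387045681476593 j [ 0.463  0.467 -0.093  1.011 -0.     2.038]
```

Emit:
jog_arm(
  motion=[
    {"x": 0,"y": 0,"z": 0,"spin": 0.7,"fingers": 0.7},
    {"x": 0,"y": 0,"z": 0,"spin": 0.7,"fingers": 0.7},
  ],
)

```text
clock: 3.28
eef_pos: [0.499, 0.2494, 0.0753]
tool_rot: [0.713, 0.702, -0.0, -0.0]
ft_force: [-3.3, 0.0, 1.7]
grip_width: 0.0125
grasp_force: 2.3
```

```bash
python3 -c "from h import *;state()"
```

```text
t 3.275 p [499.04 249.36  75.29] yaw_y -0.89 z [-3.e-04 -2.e-04 -1.e+00] F [-3.27  0.01  1.74] T [-0.115  0.597  0.111] w 12.54 gf 2.2563293650910055 j [ 0.463  0.467 -0.093  1.012 -0.     2.05 ]
```

Emit:
jog_arm(
  motion=[
    {"x": 0,"y": -0.4,"z": 0,"spin": 0.4,"fingers": 0.7},
    {"x": 0,"y": -0.4,"z": 0,"spin": 0.4,"fingers": 0.7},
  ],
)

```text
clock: 3.52
eef_pos: [0.499, 0.2494, 0.0753]
tool_rot: [0.715, 0.699, 0.0, 0.0]
ft_force: [-0.7, -1.4, 2.6]
grip_width: 0.0128
grasp_force: 3.3
```

```bash
python3 -c "from h import *;state()"
```

```text
t 3.525 p [499.01 249.37  75.3 ] yaw_y -1.29 z [ 5.e-04 -2.e-04 -1.e+00] F [-0.7  -1.35  2.57] T [-0.184  0.328  0.174] w 12.8 gf 3.314983107484295 j [ 0.464  0.466 -0.094  1.011 -0.     2.057]
```

Emit:
jog_arm(
  motion=[
    {"x": 0,"y": 0,"z": 0,"spin": 0.4,"fingers": 0.7},
    {"x": 0,"y": 0,"z": 0,"spin": 0.4,"fingers": 0.7},
  ],
)

```text
clock: 3.78
eef_pos: [0.499, 0.2494, 0.0753]
tool_rot: [0.717, 0.697, 0.0, 0.0]
ft_force: [-1.6, -1.5, 1.7]
grip_width: 0.0129
grasp_force: 3.3
```

```bash
python3 -c "from h import *;state()"
```

```text
t 3.775 p [498.99 249.38  75.33] yaw_y -1.69 z [ 4.e-04 -2.e-04 -1.e+00] F [-1.58 -1.47  1.72] T [-0.171  0.268  0.115] w 12.9 gf 3.2654029723926215 j [ 0.464  0.466 -0.093  1.011 -0.     2.064]
```

Emit:
jog_arm(
  motion=[
    {"x": 0,"y": 0,"z": 0,"spin": 0.7,"fingers": 0.7},
    {"x": 0,"y": 0,"z": 0,"spin": 0.7,"fingers": 0.7},
  ],
)

```text
clock: 4.03
eef_pos: [0.499, 0.2494, 0.0753]
tool_rot: [0.722, 0.692, 0.0, 0.0]
ft_force: [-1.5, -1.5, 0.2]
grip_width: 0.0129
grasp_force: 3.1
```

```bash
python3 -c "from h import *;state()"
```

```text
t 4.025 p [499.   249.37  75.31] yaw_y -2.4 z [ 4.e-04 -2.e-04 -1.e+00] F [-1.54 -1.46  0.16] T [-0.217  0.096  0.076] w 12.86 gf 3.0555211197497556 j [ 0.464  0.466 -0.093  1.011 -0.     2.076]
```

Emit:
jog_arm(
  motion=[
    {"x": 0,"y": 0,"z": 0,"spin": 0.7,"fingers": 0.7},
    {"x": 0,"y": 0,"z": 0,"spin": 0.7,"fingers": 0.7},
  ],
)

```text
clock: 4.28
eef_pos: [0.4989, 0.2494, 0.0753]
tool_rot: [0.726, 0.688, 0.0, 0.0]
ft_force: [0.7, -1.9, 0.6]
grip_width: 0.0128
grasp_force: 3.1
```

```bash
python3 -c "from h import *;state()"
```

```text
t 4.275 p [498.93 249.38  75.3 ] yaw_y -3.1 z [ 3.e-04 -2.e-04 -1.e+00] F [ 0.74 -1.86  0.63] T [-0.287  0.055  0.079] w 12.79 gf 3.0510408794361865 j [ 0.464  0.466 -0.094  1.011 -0.     2.089]
```

Emit:
jog_arm(
  motion=[
    {"x": 0,"y": 0,"z": 0,"spin": 1,"fingers": 0.7},
    {"x": 0,"y": 0,"z": 0,"spin": 2,"fingers": 0.7},
    {"x": 0,"y": 0,"z": 0,"spin": 2,"fingers": 0.7},
  ],
)

```text
clock: 4.65
eef_pos: [0.4989, 0.2494, 0.0753]
tool_rot: [0.738, 0.675, 0.0, 0.0]
ft_force: [0.3, -2.5, 0.6]
grip_width: 0.0128
grasp_force: 3.0
```

```bash
python3 -c "from h import *;state()"
```

```text
t 4.65 p [498.93 249.4   75.31] yaw_y -5.1 z [ 3.e-04 -2.e-04 -1.e+00] F [ 0.26 -2.5   0.61] T [-0.368 -0.108  0.112] w 12.84 gf 2.967844254017109 j [ 0.464  0.466 -0.094  1.011 -0.     2.124]
```

The torque holds near 0.1 N m while the handle follows the fingers, so this is the loose screw. I'll turn it on to about 20°.

Emit:
jog_arm(
  motion=[
    {"x": 0,"y": 0,"z": 0,"spin": 1,"fingers": 0.76},
    {"x": 0,"y": 0,"z": 0,"spin": 4,"fingers": 0.8},
    {"x": 0,"y": 0,"z": 0,"spin": 7,"fingers": 0.8},
    {"x": 0,"y": 0,"z": 0,"spin": 10,"fingers": 0.8},
    {"x": 0,"y": 0,"z": 0,"spin": 13,"fingers": 0.8},
    {"x": 0,"y": 0,"z": 0,"spin": 14,"fingers": 0.8},
    {"x": 0,"y": 0,"z": 0,"spin": 14,"fingers": 0.8},
    {"x": 0,"y": 0,"z": 0,"spin": 14,"fingers": 0.8},
  ],
)

```text
clock: 5.65
eef_pos: [0.499, 0.2495, 0.0755]
tool_rot: [0.815, 0.58, 0.0, 0.0]
ft_force: [0.0, -2.5, 3.1]
grip_width: 0.0107
grasp_force: 58.7
```

```bash
python3 -c "from h import *;state()"
```

```text
t 5.65 p [498.98 249.47  75.49] yaw_y -19.08 z [ 4.e-04  1.e-04 -1.e+00] F [ 0.01 -2.49  3.08] T [-0.445 -0.047 -0.043] w 10.66 gf 58.74385178089142 j [ 0.464  0.466 -0.093  1.011 -0.     2.368]
```

Emit:
jog_arm(
  motion=[
    {"x": 0,"y": 0,"z": 0,"spin": 0,"fingers": 0.5},
    {"x": 0,"y": 0,"z": 0,"spin": 0,"fingers": 0.4},
    {"x": 0,"y": 0,"z": 0,"spin": 0,"fingers": 0.4},
    {"x": 0,"y": 0,"z": -30,"spin": 0,"fingers": 0.4},
    {"x": 0,"y": 0,"z": -80,"spin": 0,"fingers": 0.2},
    {"x": 0,"y": 0,"z": -125,"spin": 0,"fingers": 0.2},
    {"x": 0,"y": 0,"z": -125,"spin": 0,"fingers": 0.2},
    {"x": 0,"y": 0,"z": -125,"spin": 0,"fingers": 0.2},
  ],
)

```text
clock: 6.65
eef_pos: [0.4984, 0.2494, 0.1998]
tool_rot: [0.814, 0.58, -0.0, -0.0]
ft_force: [-0.4, -0.3, -0.4]
grip_width: 0.0342
grasp_force: 0.0
```

Run:
```python
from h import *; from workcell import camera; import pickle
c=camera("wrist"); state(); pickle.dump(c,open("w3.pkl","wb"))
bar2(c,499,250.2,-19)
r=rectify(c,499,250.2,np.radians(-19),.094); b=rectify(c,496.5,330,np.radians(1.8),.026,25,12)[:480,:][::1]
cv2.imwrite("pics/r3.png",np.hstack([cv2.resize(r,(390,390)),cv2.resize(b,(390,390))])[:,:,::-1])
```

```text
t 6.7 p [497.95 249.14 198.97] yaw_y -19.08 z [-0.0022 -0.001  -1.    ] F [-0.44 -0.54 -0.46] T [-0.045  0.037 -0.015] w 33.94 gf 0.0 j [0.464 0.37  0.1   1.303 0.    2.368]
bar2 [497.5 244.2] off 0.57 -6.17 press-x yaw [-18.73 -18.99] width [11.68813368]
```

View pics/r3.png

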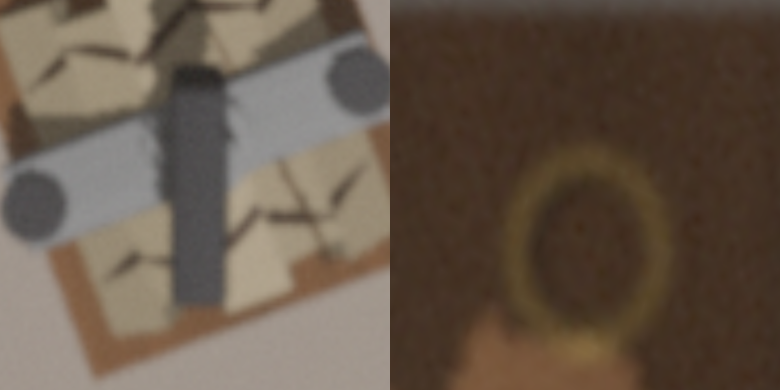

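The handle now sits at about −18.9°, so it has turned some 20.7° clockwise. The hole ring is near (497,329.7) mm. Next is the pin.

Run:
```python
from h import *; import pickle
d=pickle.load(open("d.pkl","rb")); t=d["top"]
h=cv2.cvtColor(t["pixels"],cv2.COLOR_RGB2HSV).astype(int)[230:270,209:250]
m=(h[...,1]>70)&(h[...,2]>150) 
p=np.argwhere((h[...,1]>85))[:,::-1]+[209,230]
print(cv2.minAreaRect((plane(t,p,.03)*1000).astype(np.float32)))
g=h[...,2]; q=np.argwhere(g<70)[:,::-1]+[209,230]; print(len(q),q.mean(0),plane(t,[q.mean(0)],.081)*1000,plane(t,[(230.2,250)],.081)*1000)
```

```text
((435.9189147949219, 23.66303062438965), (72.27068328857422, 70.47702026367188), 83.53927612304688)
31 [228.32258065 249.32258065] [[436.68842741  24.60881259]] [[434.69811886  19.08280608]]
```

Emit:
jog_arm(
  motion=[
    {"x": -50,"y": 3,"z": 0,"spin": -5,"fingers": 0.1},
    {"x": -100,"y": 6,"z": 0,"spin": -10,"fingers": 0.1},
    {"x": -150,"y": 9,"z": 0,"spin": -15,"fingers": 0.1},
    {"x": -200,"y": 12,"z": 0,"spin": -20,"fingers": 0.1},
    {"x": -234,"y": 14,"z": 0,"spin": -21,"fingers": 0.1},
    {"x": -234,"y": 14,"z": 20,"spin": -21,"fingers": 0.1},
    {"x": -234,"y": 14,"z": 20,"spin": -21,"fingers": 0.1},
    {"x": -234,"y": 14,"z": 20,"spin": -21,"fingers": 0.1},
  ],
)

```text
clock: 7.7
eef_pos: [0.4352, 0.024, 0.1799]
tool_rot: [0.695, 0.719, -0.001, -0.001]
ft_force: [0.4, 0.1, 0.6]
grip_width: 0.0385
grasp_force: 0.0
```

Run:
```python
from h import *; from workcell import camera; import pickle
c=camera("wrist"); state(); pickle.dump(c,open("w4.pkl","wb"))
r=rectify(c,436,24,np.radians(1.8),.081); 
w=cv2.resize(c["pixels"],(400,300)); b=np.zeros((400,790,3),np.uint8); b[:390,:390]=cv2.resize(r,(390,390)); b[:300,390:]=w
cv2.imwrite("pics/r4.png",b[:,:,::-1])
```

```text
t 7.75 p [435.59  24.13 180.24] yaw_y 1.96 z [-5.e-04  0.e+00 -1.e+00] F [ 0.46  0.32 -0.02] T [0.022 0.009 0.03 ] w 38.38 gf 0.0 j [ 0.055  0.147 -0.249  1.175  0.     1.592]
```

View pics/r4.png

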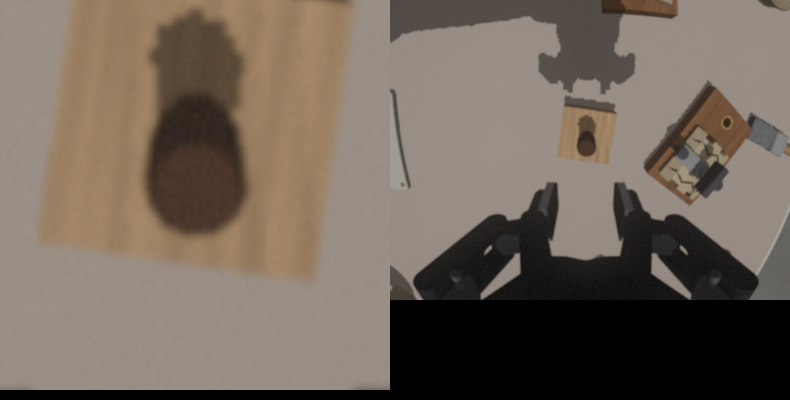

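The view is centred on the holder, and the dark round pin head is at (197,188) in the rectified crop, about 0.7 mm in x and 1.1 mm in y off the tool. Descending to grasp.

Emit:
jog_arm(
  motion=[
    {"x": 1,"y": 0.7,"z": 40,"spin": 0,"fingers": 0.1},
    {"x": 1,"y": 0.7,"z": 80,"spin": 0,"fingers": 0.1},
    {"x": 1,"y": 0.7,"z": 115,"spin": 0,"fingers": 0.1},
    {"x": 1,"y": 0.7,"z": 130,"spin": 0,"fingers": 0.1},
    {"x": 1,"y": 0.7,"z": 130,"spin": 0,"fingers": 0.2},
    {"x": 1,"y": 0.7,"z": 130,"spin": 0,"fingers": 0.35},
    {"x": 1,"y": 0.7,"z": 130,"spin": 0,"fingers": 0.6},
    {"x": 1,"y": 0.7,"z": 130,"spin": 0,"fingers": 0.6},
  ],
)

```text
clock: 8.75
eef_pos: [0.4374, 0.0249, 0.0515]
tool_rot: [0.695, 0.719, 0.001, 0.001]
ft_force: [-0.4, -0.4, 4.7]
grip_width: 0.0205
grasp_force: 58.7
```

```bash
python3 -c "from h import *;state()"
```

```text
t 8.75 p [437.41  24.94  51.5 ] yaw_y 1.92 z [ 2.9e-03  3.0e-04 -1.0e+00] F [-0.42 -0.38  4.71] T [0.044 0.015 0.011] w 20.52 gf 58.71846855268814 j [ 0.057  0.291 -0.445  0.832  0.     1.594]
```

Emit:
jog_arm(
  motion=[
    {"x": 0,"y": 0,"z": -30,"spin": 0,"fingers": 0.6},
    {"x": 0,"y": 0,"z": -85,"spin": 0,"fingers": 0.6},
    {"x": 40,"y": 10,"z": -105,"spin": 0,"fingers": 0.6},
    {"x": 95,"y": 22,"z": -105,"spin": 0,"fingers": 0.6},
    {"x": 150,"y": 35,"z": -105,"spin": 0,"fingers": 0.6},
    {"x": 205,"y": 47,"z": -105,"spin": 0,"fingers": 0.6},
    {"x": 260,"y": 60,"z": -105,"spin": 0,"fingers": 0.6},
    {"x": 302,"y": 70,"z": -105,"spin": 0,"fingers": 0.6},
  ],
)

```text
clock: 9.75
eef_pos: [0.4961, 0.3313, 0.1553]
tool_rot: [0.695, 0.719, 0.0, 0.0]
ft_force: [1.1, 0.2, 0.3]
grip_width: 0.0206
grasp_force: 59.5
```

Emit:
jog_arm(
  motion=[
    {"x": 0,"y": 0,"z": 0,"spin": 0,"fingers": 0.6},
    {"x": 0,"y": 0,"z": 40,"spin": 0,"fingers": 0.6},
    {"x": 0,"y": 0,"z": 75,"spin": 0,"fingers": 0.6},
    {"x": 0,"y": 0,"z": 75,"spin": 0,"fingers": 0.6},
    {"x": 0,"y": 0,"z": 75,"spin": 0,"fingers": 0.6},
  ],
)

```text
clock: 10.38
eef_pos: [0.4967, 0.3286, 0.0817]
tool_rot: [0.695, 0.719, 0.001, 0.0]
ft_force: [0.8, -0.1, 0.6]
grip_width: 0.0202
grasp_force: 59.5
```

Run:
```python
from h import *; from workcell import camera; import pickle
c=camera("wrist");c=camera("wrist"); o,M=state(); pickle.dump(c,open("w5.pkl","wb"))
p=o["eef_pos"]*1000
r=rectify(c,496.9,329.8,np.radians(1.8),.026,25,12); r2=rectify(c,496.9,329.8,np.radians(1.8),(p[2]-41.5)/1000,25,12)
b=np.hstack([cv2.resize(r,(390,390)),cv2.resize(r2,(390,390))]); cv2.imwrite("pics/r5.png",cv2.convertScaleAbs(b,alpha=1.5)[:,:,::-1])
```

```text
t 10.475 p [497.38 329.36  82.51] yaw_y 1.88 z [ 0.0031  0.002  -1.    ] F [-0.34 -1.06  0.13] T [-0.021 -0.026  0.015] w 19.81 gf 59.4867526658345 j [ 0.585  0.525  0.027  1.069 -0.     2.123]
```

View pics/r5.png

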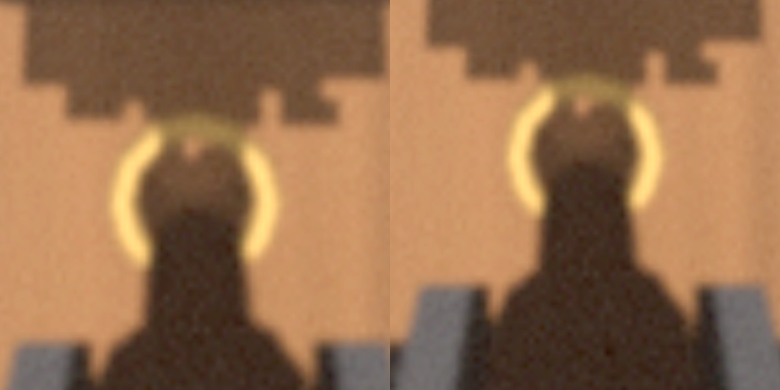

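Ring centre and shaft agree within about 0.5 mm (ring at (196,199), shaft axis at column 197). Inserting slowly while watching force.

Emit:
jog_arm(
  motion=[
    {"x": 0,"y": 0,"z": 8,"spin": 0,"fingers": 0.6},
    {"x": 0,"y": 0,"z": 12,"spin": 0,"fingers": 0.6},
    {"x": 0,"y": 0,"z": 16,"spin": 0,"fingers": 0.6},
    {"x": 0,"y": 0,"z": 19,"spin": 0,"fingers": 0.6},
    {"x": 0,"y": 0,"z": 19,"spin": 0,"fingers": 0.6},
    {"x": 0,"y": 0,"z": 19,"spin": 0,"fingers": 0.6},
  ],
)

```text
clock: 11.22
eef_pos: [0.4961, 0.329, 0.0613]
tool_rot: [0.695, 0.719, 0.0, 0.0]
ft_force: [-0.0, 0.3, -0.6]
grip_width: 0.02
grasp_force: 59.5
```

```bash
python3 -c "from h import *;state()"
```

```text
t 11.225 p [496.1  329.02  61.34] yaw_y 1.92 z [ 1.e-04  1.e-04 -1.e+00] F [-0.03  0.28 -0.61] T [ 0.011 -0.024 -0.054] w 19.96 gf 59.4777882064227 j [5.860e-01 5.460e-01 2.000e-03 1.026e+00 0.000e+00 2.123e+00]
```

Emit:
jog_arm(
  motion=[
    {"x": 0.2,"y": 0.6,"z": 4,"spin": 0,"fingers": 0.6},
    {"x": 0.2,"y": 0.6,"z": 8,"spin": 0,"fingers": 0.6},
    {"x": 0.2,"y": 0.6,"z": 11,"spin": 0,"fingers": 0.6},
    {"x": 0.2,"y": 0.6,"z": 13,"spin": 0,"fingers": 0.6},
    {"x": 0.2,"y": 0.6,"z": 13,"spin": 0,"fingers": 0.6},
  ],
)

```text
clock: 11.85
eef_pos: [0.4965, 0.3291, 0.048]
tool_rot: [0.695, 0.719, -0.0, -0.0]
ft_force: [-0.2, -0.6, -0.1]
grip_width: 0.0201
grasp_force: 59.5
```

```bash
python3 -c "from h import *;state()"
```

```text
t 11.85 p [496.48 329.09  48.04] yaw_y 1.92 z [-4.e-04 -3.e-04 -1.e+00] F [-0.17 -0.57 -0.15] T [ 0.091 -0.05  -0.008] w 20.12 gf 59.477903906372376 j [ 0.585  0.561 -0.011  0.999 -0.     2.123]
```

Nearly at the floor. I'll ease down 1.5 mm to feel it before letting go.

Emit:
jog_arm(
  motion=[
    {"x": 0,"y": 0,"z": 0.8,"spin": 0,"fingers": 0.6},
    {"x": 0,"y": 0,"z": 1.5,"spin": 0,"fingers": 0.6},
    {"x": 0,"y": 0,"z": 1.5,"spin": 0,"fingers": 0.6},
  ],
)

```text
clock: 12.22
eef_pos: [0.4968, 0.3294, 0.0476]
tool_rot: [0.695, 0.719, 0.0, 0.0]
ft_force: [-1.5, -0.1, 4.0]
grip_width: 0.0202
grasp_force: 60.1
```

```bash
python3 -c "from h import *;state()"
```

```text
t 12.225 p [496.81 329.37  47.57] yaw_y 1.92 z [ 7.e-04  6.e-04 -1.e+00] F [-1.55 -0.08  4.02] T [-0.173  0.354 -0.021] w 20.22 gf 60.10840270668268 j [ 0.585  0.562 -0.012  0.996  0.     2.123]
```

Emit:
jog_arm(
  motion=[
    {"x": 0,"y": 0,"z": 0.5,"spin": 0,"fingers": 0.4},
    {"x": 0,"y": 0,"z": 0.5,"spin": 0,"fingers": 0.2},
    {"x": 0,"y": 0,"z": 0.5,"spin": 0,"fingers": 0.1},
    {"x": 0,"y": 0,"z": 0.5,"spin": 0,"fingers": 0.1},
    {"x": 0,"y": 0,"z": -30,"spin": 0,"fingers": 0.1},
    {"x": 0,"y": 0,"z": -80,"spin": 0,"fingers": 0.1},
    {"x": 0,"y": 0,"z": -130,"spin": 0,"fingers": 0.1},
    {"x": 0,"y": 0,"z": -150,"spin": 0,"fingers": 0.1},
  ],
)

```text
clock: 13.22
eef_pos: [0.4981, 0.3301, 0.2008]
tool_rot: [0.695, 0.719, 0.003, 0.001]
ft_force: [0.3, -0.6, -0.4]
grip_width: 0.0383
grasp_force: 0.0
```

Run:
```python
from h import *; from workcell import camera
c=camera("wrist"); s=camera("scene"); state()
b=np.hstack([cv2.resize(c["pixels"],(400,300)),cv2.resize(s["pixels"][150:255,300:440],(400,300))]); cv2.imwrite("pics/r6.png",b[:,:,::-1])
```

```text
t 13.325 p [498.21 330.23 200.21] yaw_y 1.92 z [ 0.0056  0.0037 -1.    ] F [-0.15  0.25 -0.83] T [-0.028 -0.023 -0.038] w 38.31 gf 0.0 j [ 0.585  0.444  0.215  1.335 -0.     2.123]
```

View pics/r6.png

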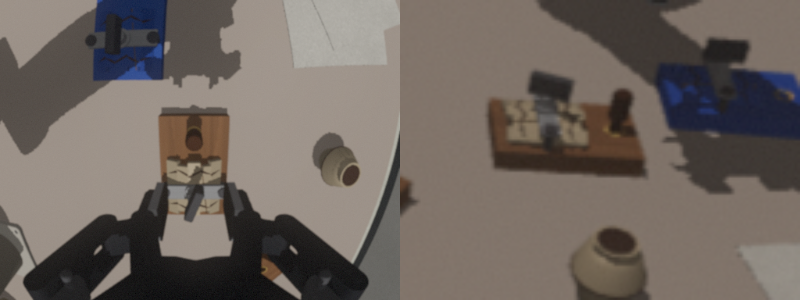

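The pin stands upright in the hole of the loose press (wrist (194,138), scene crop (620,110)), with the handle turned. The pot hasn't moved and the gripper is clear.

```bash
python3 -c "
from workcell import bot
print(bot.job_done())"
```

```text
the job is handed in; nothing more can be done
None
```

The first press I tried, the leftmost wooden one, had the loose screw: I turned it about 20.7° clockwise by the camera, stood the flag pin fully home in its hole and let go, so I never touched the other two presses; the job is handed in, with no verdict returned.

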